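# Key a sample carousel onto its drive spindle and load it

## Task

The sample carousel has been slipped over the nose of its drive spindle but is riding on top of the splines: without lifting it off, turn it (its upright peg is there to push on) until the wide slot in its bore finds the wide master spline and it drops fully home. Then drive the seated carousel round until the middle of its wide bin is at the drive unit's pointer, and stand the loose screw-cap vial from the left of the unit upright in that bin. Leave the other things on the bench where they are.

Things in the scene. Friction and masses are not known exactly. Their poses are not given: they have to be found in the camera images.
- station: Fixed drive unit under the carousel: white square case 130 x 130 mm, 34 mm high. Origin: centre of its underside, on the vertical spindle's axis; z up; x points to the pointer, a white upright 45 mm high at 96 to 108 mm from the axis with a dark arrow tip. The flange on which the carousel must sit belongs to the spindle; its top is 44 mm above the bench.
- pointer (a point): Tip of the pointer, 88 mm from the spindle's axis along the station's x, 50 mm above the bench.
- spindle (a joint): Turn of the spindle, rad, counter-clockwise seen from above; at 0 its wide master spline points to the pointer. It keeps its angle by friction of about 0.07 N m: the carousel slides round on it while unkeyed and turns it once keyed. At the start the carousel is 0.6 to 1.8 rad counter-clockwise of it.
- nose (a point): Centre of the spindle's round end, 92 mm above the bench; a dark rib 2.5 mm high on it points along the master spline. The steel nose is 20 mm in diameter. Three splines stand on the flange (48 mm across), 12 mm high (tops 56 mm above the bench), reaching 15 mm from the axis: the master 8 mm wide at 0, two 5 mm wide at 110 and 230 degrees.
- carousel: Loose aluminium wheel 150 mm across, 0.25 to 0.5 kg. Origin: centre of its underside, on its axis; z up; x points through its wide slot and the middle of its wide bin. Rim and radial dividers are 16 mm high from the underside, the central boss 46 mm across and 34 mm high. One wide bin spans 42 degrees to either side of x; eight narrow bins (34.5 degrees) share the rest.
- peg (a point): Upright steel peg of the carousel, 10 mm in diameter, 60 mm from the carousel's axis opposite the wide bin (along -x). It rises to 54 mm above the carousel's underside; this point is 10 mm below its top.
- wide_bin (a point): Middle of the floor of the wide bin, 48 mm from the carousel's axis along its x, on the floor's upper face (4 mm above the underside). The bin is open from 23 mm to 72 mm from the axis and about 60 mm wide here, with walls 12 mm high above this floor.
- bore (a point): Centre of the carousel's bore (21.5 mm) at its underside: 56 mm above the bench while it rides on the splines, 44 mm when fully home. Its slots, 10.5 mm wide at 0 and 7.5 mm at 110 and 230 degrees, leave 1.25 mm beside each spline (0.1 rad). Once lined up it drops by its own weight, though a sideways push can make it hang half-way until eased.
- vial_mid (a point): Loose screw-cap vial, 26 mm in diameter and 50 mm high, standing upright on the bench to the left of the drive unit; this point is on its axis half-way up, z along the axis towards the cap.
- vial: The same vial; origin at the centre of its underside.
- calculator: Bystander: pocket calculator 157 x 75 x 16 mm lying beyond the drive unit. Origin: centre of its underside.
- tape: Bystander: roll of tape 70 mm across, 20 mm high, lying flat at the left. Origin: centre of its underside.
- petri: Bystander: stack of petri dishes 59 mm across, 31 mm high, to the right of the drive unit. Origin: centre of its underside.
- pipette_blue: Bystander: hand pipette 254 x 60 x 29 mm lying at the far left.
There are look-alikes about, which are no part of the job. Leave any yellow look-alike of the vial alone.

How it is judged:
On the way:
1. the carousel has dropped fully home on the keyed spindle, before the vial is put in (z of bore in the frame of station below 0.0465 m and angle between carousel's own z axis and vertical below 0.06 rad and horizontal distance between bore and station below 0.003 m and horizontal distance between vial and bore above 0.09 m), for 0.1 s.
At the end, for the whole second after the job is handed in: The carousel sits fully home on the spindle flange (underside within 2.5 mm of it, centred to 3 mm), level to 0.06 rad; the middle of its wide bin is within 9 mm sideways of the line from the spindle to the pointer; the vial stands upright (within 0.1 rad) on that bin's floor; all is at rest (z of bore in the frame of station below 0.0465 m and angle between carousel's own z axis and vertical below 0.06 rad and horizontal distance between bore and station below 0.003 m and x of wide_bin in the frame of station above 0.03 m and y of wide_bin in the frame of station between -0.009 and 0.009 m and z of vial in the frame of wide_bin between -0.004 and 0.004 m and horizontal distance between vial and wide_bin below 0.03 m and angle between vial's own z axis and vertical below 0.1 rad and linear speed of each of vial, carousel below 0.02 m/s and angular speed of carousel below 0.1 rad/s); the robot touches nothing.
It fails at once if the carousel is lifted off the splines by more than 15 mm (z of bore in the frame of station above 0.071 m).
It fails at once if the calculator, tape roll, petri dishes or pipette are moved by more than 30 mm (distance of any of calculator, tape, petri, pipette_blue from where it was at the start of the episode above 0.03 m).
It fails at once if the vial is tipped over (angle between vial's own z axis and vertical above 0.7 rad).
It also fails if it takes over 72 s, if anything falls off the work surface, if the arm or the gripper's body presses on something with over 40 N, if the wrist force passes 120 N, or if a joint passes its speed limit or range.

## Robot

A 6-joint arm with a two-finger parallel gripper is mounted at the origin on the work surface; the furniture and walls round the work are solid. World frame = base frame: x ahead of the robot, y to its left, z up, the work surface at z = 0. Lengths are in m, angles in rad, forces in N, time in s.
With the tool pointing down it reaches from about 0.375 to 0.9 m from the base axis. Payload 3.1 kg.
Tool frame: the origin (TCP) lies between the finger pads; the fingertips stand 11 mm ahead of it and the grasp point (between the pads) lies 8 mm behind it; z points along the fingers, y is the direction in which the jaws open and shut (so a half turn about z gives the same grasp; the last joint's range is limited). The gripper opens to 85 mm and grips with 20 to 120 N. Pads are 22 mm wide; open, the fingers measure 114 mm over their backs; the gripper's body (76 mm by 85 mm) begins 54 mm behind the grasp point. The pads swing forward as they close: fully open they stand 13 mm farther back than shut.
Start: joints at [-0.178, 0.527, 1.433, -0, 1.181, -0.178], TCP at [0.625, 0, 0.242] pointing down, gripper open.
Joint ranges: [-3.08, 3.08], [-0.75, 2.2], [0.22, 2.44], [-1.43, 4.57], [0, 2.65], [-2.85, 2.85]. Speed limits (rad/s): [2.79, 2.79, 3.14, 3.14, 3.14, 3.14].

## Interface

Orientations are given as a unit quaternion [x, y, z, w].
In Python, from station import manip gives the robot as it stands.
- The arm moves only by the tool move_arm, never from a script. Its argument "deltas" is a list of rows, each a list of 5 numbers: the shift along the tool's x, y, z in units of 40 cm (1.0 is 40 cm), then the turn about the tool's z in units of 0.5 rad (1.0 is 0.5 rad), then the opening in per cent of the stroke, from 0 (shut) to 100 (fully open). In form: [[x, y, z, twist, grip], ...]. A call has exactly 8 rows; each row is the pose to reach, as a shift and turn from the pose commanded when the call began, along the tool's axes at that moment; what a row does not reach only later rows make up. A row lasts 1/12 s, in which the tool goes at most 41.7 mm and 7.16 degrees, less where a joint would pass 70% of its speed; a pose out of reach is approached as far as the arm can. A call with a number of a shift or a turn outside -1 to 1 is refused whole. A call with a gripper value outside its range is refused whole. The fingers move at their own pace and stop on an object; "force" is the grip in N (left out, the last holds). Time passes only in rows, so rows that repeat a pose let the fingers close, or fill a call up. It gives the time, the measured TCP pose, the force and the opening at its end, in the units of the state.
- manip.sense(): the state, without advancing time (a new reading comes with each control period).
- manip.snapshot(name): name is "scene" or "side" or "wrist"; returns (picture, depth): 480x640x3 uint8, red, green, blue; 480x640 float32, m along the optical axis (not along the pixel's ray), 0 where there is no reading.
- manip.get_calibration(name): a dict with "vfov" (degrees; the focal length in pixels is half the picture's height over the tangent of half this angle, whatever the lens; pixels are square), "cx", "cy" (the principal point, pixels), "D" ([k1, k2, p1, p2, k3] as OpenCV has them; the pictures are not rectified), "pose" (4x4, takes a point from camera to world coordinates). Camera axes: x right, y down, z forward; pixel columns grow to the right and rows downward; lengths in m; the calibration is good to about 2 mm. A picture is of the moment at which its call begins: read the wrist's pose just before it. get_calibration takes no time and is no camera call; for the wrist camera it gives the pose at the moment of the call.
- manip.sign_off(): hands the job in, once; it reports no verdict.
The state is a dict: "t": time; "q": joint angles; "qd": joint speeds; "tau": joint torques, N m; "tcp_pos": TCP position; "tool_rot": TCP orientation; "force": force on the tool from outside, world axes, zero at the start; "ft_torque": the same for the moment, N m; "finger_gap": opening from 0.0 (shut) to 1.0 (fully open).
Only numpy, scipy, OpenCV 4.12 (cv2) and the standard library are available. Lean on these libraries where they do the work, as an engineer would, in place of code of your own. Each camera call takes 0.05 s, during which the arm holds its last target.

## Working session

There is one attempt and no reset: what is moved stays moved. The work goes in short steps, Python scripts to look and compute and a tool call to move; the robot and the scene stay as the last step left them, time stands still between calls to the robot, and variables do not carry over. Pictures are saved under pics/ and viewed, and the job is handed in when it is done.

Besides the shell and the picture viewer there is one more tool, called after "Request:" by a JSON object that holds its "name" and its "arguments", one argument or row to a line. move_arm: Moves the arm, as the interface text tells. Its arguments: {"type":"object","properties":{"deltas":{"type":"array","items":{"type":"array","items":{"type":"number"}}},"force":{"type":"number"}},"required":["deltas"]}

```bash
mkdir -p pics; ls; cat > h.py <<'E'
import numpy as np, cv2
from station import manip
def K(c):
    f=240/np.tan(np.radians(c['vfov'])/2)
    return np.array([[f,0,c['cx']],[0,f,c['cy']],[0,0,1.]]),np.array(c['D'],float),np.array(c['pose'])
def snap(n,fn):
    c=manip.get_calibration(n); p,d=manip.snapshot(n)
    cv2.imwrite('pics/'+fn+'.png',p[:,:,::-1]); np.savez('pics/'+fn+'.npz',p=p,d=d,vfov=c['vfov'],cx=c['cx'],cy=c['cy'],D=c['D'],pose=c['pose'])
    return p,d,c
def load(fn):
    z=np.load('pics/'+fn+'.npz'); return z['p'],z['d'],{k:z[k] for k in ['vfov','cx','cy','D','pose']}
def ray(c,uv):
    k,D,P=K(c); q=cv2.undistortPoints(np.array(uv,float).reshape(-1,1,2),k,D).reshape(-1,2)
    return np.c_[q,np.ones(len(q))]
def px(c,d,uv):
    r=ray(c,uv); P=np.array(c['pose']); z=np.array([d[int(round(v)),int(round(u))] for u,v in np.array(uv,float).reshape(-1,2)])
    return (r*z[:,None])@P[:3,:3].T+P[:3,3]
def onz(c,uv,z):
    r=ray(c,uv); P=np.array(c['pose']); w=r@P[:3,:3].T; s=(z-P[2,3])/w[:,2]; return P[:3,3]+w*s[:,None]
def proj(c,X):
    k,D,P=K(c); M=np.linalg.inv(P); rv=cv2.Rodrigues(M[:3,:3])[0]
    return cv2.projectPoints(np.array(X,float).reshape(-1,1,3),rv,M[:3,3],k,D)[0].reshape(-1,2)
def cloud(c,d):
    v,u=np.mgrid[0:480,0:640]; X=(ray(c,np.c_[u.ravel(),v.ravel()])*d.reshape(-1,1)); P=np.array(c['pose'])
    return (X@P[:3,:3].T+P[:3,3]).reshape(480,640,3)
E
python3 - <<'E'
from h import *
for n in ['scene','side','wrist']: snap(n,n+'0')
s=manip.sense(); print(s)
E
```

```text
pics
{'t': 0.15, 'q': array([-1.78500700e-01,  5.28245927e-01,  1.43361239e+00,  3.02439956e-05,
        1.18140934e+00, -1.78497311e-01]), 'qd': array([-0.00132791, -0.00242122, -0.0039671 ,  0.00072571,  0.0011024 ,
       -0.00138529]), 'tau': array([ 1.17890530e-03, -4.42742836e+01, -1.78276026e+01, -2.15643640e-04,
        5.61750654e-03, -9.84718270e-06]), 'tcp_pos': array([6.24467492e-01, 1.33225044e-04, 2.41561122e-01]), 'tool_rot': array([ 7.07111799e-01,  7.07101268e-01, -4.66160994e-04, -6.95920164e-04]), 'force': array([ 0.74826336, -0.60340336, -0.52568065]), 'ft_torque': array([-0.04184261, -0.04456579,  0.02797168]), 'finger_gap': 1.0014856131771317}
```

View pics/scene0.png

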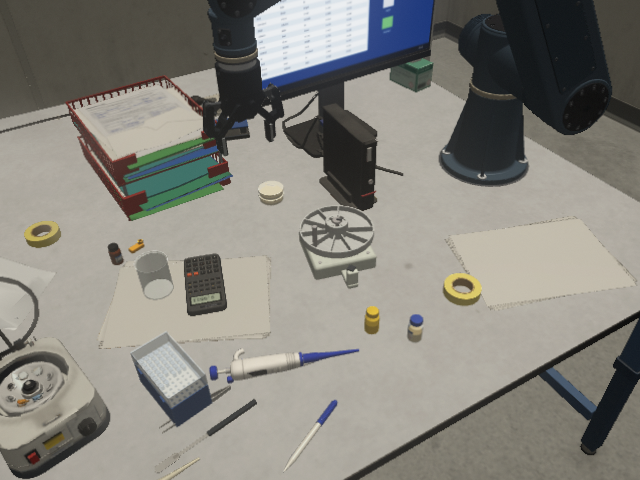

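View pics/side0.png

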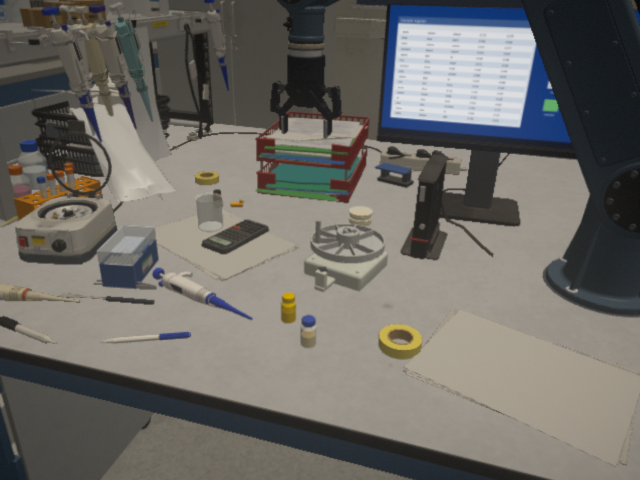

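View pics/wrist0.png

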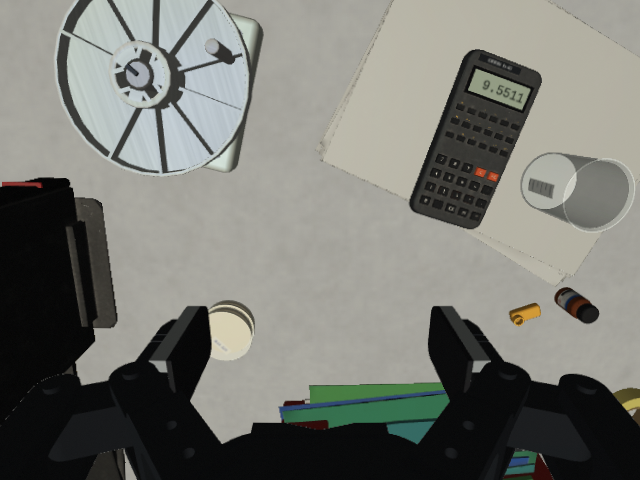

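The scene shows two vials: a yellow-capped one at scene (372,320) and a blue-capped white one at (415,327). The yellow one is the excluded look-alike, so the blue-capped one is the target. I'll confirm it in a crop and measure.

```bash
python3 - <<'E'
from h import *
p,d,c=load('scene0'); w,wd,wc=load('wrist0')
a=cv2.resize(p[190:350,280:480],(800,640)[:2],interpolation=cv2.INTER_CUBIC)[:, :, ::-1]
b=cv2.resize(w[0:180,40:280],(800,600),interpolation=cv2.INTER_CUBIC)[:,:,::-1]
cv2.imwrite('pics/c1.png',cv2.resize(a,(750,600))); cv2.imwrite('pics/c2.png',b)
for n in ['scene0','side0','wrist0']:
    p,d,c=load(n); X=cloud(c,d); print(n,(d>0).mean())
    if n=='scene0': print(px(c,d,[(415,320),(415,330),(372,320),(350,270),(270,190),(462,288),(208,285),(348,160),(300,360)]).round(3))
    if n=='wrist0': print(px(c,d,[(138,72),(215,45),(232,330),(240,150),(480,140),(60,200),(300,200)]).round(3))
    np.save('pics/%s_X.npy'%n,X)
E
```

```text
scene0 0.9956119791666667
[[ 0.5    0.372  0.05 ]
 [ 0.503  0.379  0.032]
 [ 0.556  0.324  0.036]
 [ 0.526  0.205  0.046]
 [ 0.53  -0.13   0.03 ]
 [ 0.342  0.32   0.001]
 [ 0.766  0.074  0.018]
 [ 0.378 -0.038  0.11 ]
 [ 0.701  0.325  0.02 ]]
side0 0.9959016927083333
wrist0 0.9959537760416667
[[ 0.498  0.109  0.09 ]
 [ 0.558  0.122  0.109]
 [ 0.535 -0.131  0.03 ]
 [ 0.547  0.047 -0.003]
 [ 0.772  0.058  0.016]
 [ 0.381  0.006  0.031]
 [ 0.605 -0.002 -0.002]]
```

View pics/c1.png

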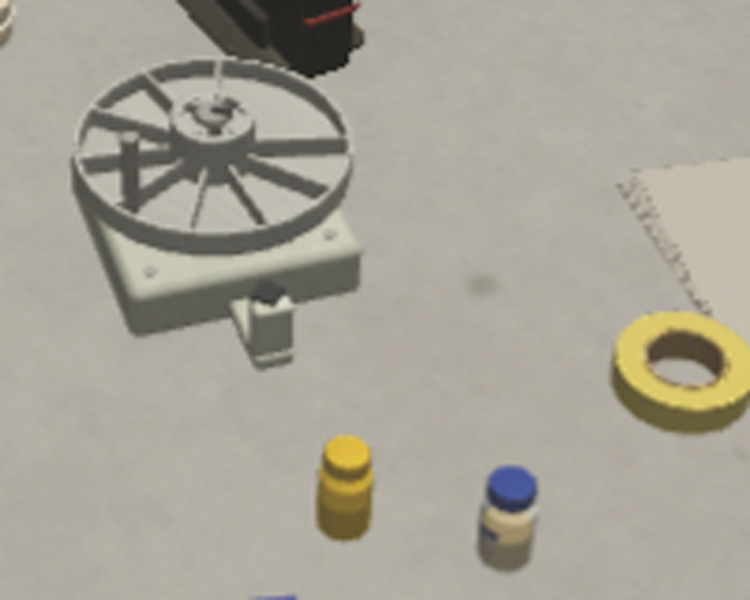

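View pics/c2.png

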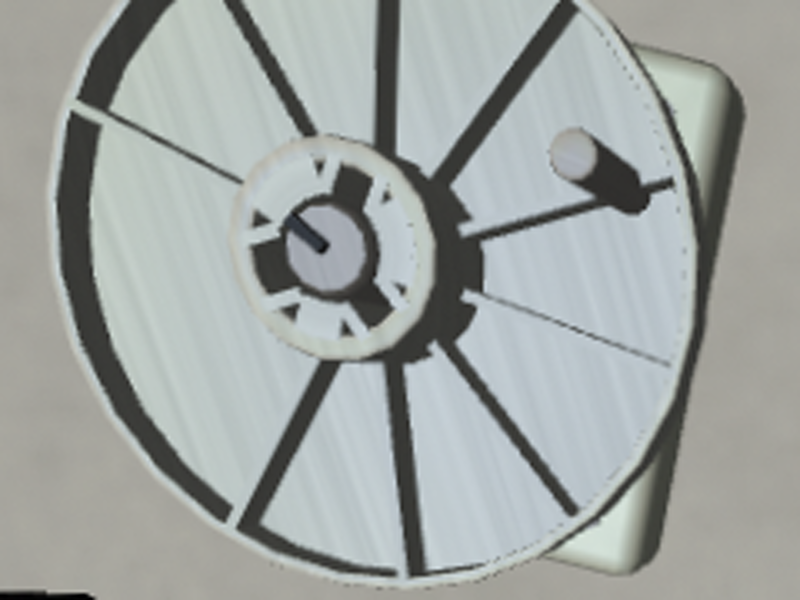

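Target confirmed: the blue-capped white vial, crop 1 at (508,518). The yellow one at (345,487) is left alone. In the wrist view the rib points up-left, the wide slot and bin point left-down, and the peg is on the right, so the carousel has to turn clockwise. Next come the precise fits.

```bash
python3 - <<'E'
from h import *
Xw=np.load('pics/wrist0_X.npy'); Xs=np.load('pics/scene0_X.npy'); Xd=np.load('pics/side0_X.npy')
def fit(P):
    A=np.c_[2*P[:,:2],np.ones(len(P))]; s=np.linalg.lstsq(A,(P[:,:2]**2).sum(1),rcond=None)[0]
    return s[:2],np.sqrt(s[2]+s[0]**2+s[1]**2)
C=np.array([.498,.109])
for nm,X in [('w',Xw),('s',Xs),('d',Xd)]:
    R=np.linalg.norm(X[...,:2]-C,axis=2); z=X[...,2]
    m=(R<.015)&(z>.084); print(nm,'nose',m.sum(),X[m].mean(0) if m.any() else 0, np.ptp(X[m][:,:2],axis=0) if m.any() else 0)
    m=(R>.04)&(R<.075)&(z>.085)&(z<.13); print(' peg',m.sum(),X[m].mean(0), z[m].max(), X[m&(z>z[m].max()-.006)].mean(0))
    m=(R>.066)&(R<.085)&(z>.064)&(z<.08); c,r=fit(X[m]); print(' rim',m.sum(),c,r,z[m].mean())
    m=(R>.08)&(R<.12)&(z>.036)&(z<.054)&(X[...,1]>.15); print(' ptr',m.sum(),X[m].mean(0), X[m].min(0),X[m].max(0))
    V=np.array([.498,.377]); m=(np.linalg.norm(X[...,:2]-V,axis=2)<.025)&(z>.01); 
    if m.any(): t=m&(z>.044); print(' vial',m.sum(),X[m].min(0),X[m].max(0),X[t].mean(0), fit(X[m&(z<.03)]) )
    m=(z>.03)&(X[...,0]>.25)&(X[...,0]<.47)&(X[...,1]>-.12)&(X[...,1]<.045)&(z<.3)&(R>.08); 
    if m.any(): print(' tower',m.sum(),X[m].min(0),X[m].max(0), np.percentile(X[m],[1,99],axis=0))
w,d,c=load('wrist0')
print(proj(c,[[.498,.109,.094],[.498,.109,.09]]))
E
```

```text
w nose 1245 [0.49865761 0.10917816 0.08943225] [0.02972692 0.02981712]
 peg 330 [0.55705991 0.12073524 0.10397554] 0.11067682887554897 [0.55625523 0.12118165 0.10810342]
 rim 3136 [0.49777596 0.10752946] 0.07249184301521215 0.06930378346906907<stdin>:12: RuntimeWarning: Mean of empty slice.
  ret = um.true_divide(
Traceback (most recent call last):
ValueError: zero-size array to reduction operation minimum which has no identity
```

```bash
python3 - <<'E' 2>/dev/null
from h import *
Xw=np.load('pics/wrist0_X.npy'); Xs=np.load('pics/scene0_X.npy'); Xd=np.load('pics/side0_X.npy')
def fit(P):
    if len(P)<5: return 0,0
    A=np.c_[2*P[:,:2],np.ones(len(P))]; s=np.linalg.lstsq(A,(P[:,:2]**2).sum(1),rcond=None)[0]
    return s[:2],np.sqrt(s[2]+s[0]**2+s[1]**2)
C=np.array([.498,.109])
def show(n,P):
    print(' ',n,len(P), *( (P.mean(0).round(4),P.min(0).round(3),P.max(0).round(3)) if len(P) else ()))
for nm,X in [('w',Xw),('s',Xs),('d',Xd)]:
    print(nm)
    R=np.linalg.norm(X[...,:2]-C,axis=2); z=X[...,2]
    show('nose',X[(R<.0115)&(z>.0905)])
    show('boss',X[(R<.027)&(R>.012)&(z>.086)])
    show('peg',X[(R>.04)&(R<.075)&(z>.085)&(z<.13)]); show('pegtop',X[(R>.04)&(R<.075)&(z>.107)&(z<.13)])
    m=(R>.0715)&(R<.085)&(z>.068)&(z<.08); print('  rim',m.sum(),fit(X[m]))
    show('ptr',X[(R>.075)&(R<.125)&(z>.036)&(z<.056)&(X[...,1]>.18)])
    V=np.array([.498,.377]); Rv=np.linalg.norm(X[...,:2]-V,axis=2)
    show('vial',X[(Rv<.025)&(z>.01)]);show('vtop',X[(Rv<.025)&(z>.046)]);print(fit(X[(Rv<.025)&(z>.005)&(z<.03)]))
    show('tower',X[(z>.03)&(X[...,0]>.25)&(X[...,0]<.47)&(X[...,1]>-.12)&(X[...,1]<.045)&(z<.3)&(R>.085)])
E
```

```text
w
  nose 334 [0.4976 0.1076 0.0915] [0.489 0.098 0.091] [0.507 0.116 0.095]
  boss 2170 [0.4984 0.1073 0.0885] [0.475 0.085 0.086] [0.521 0.13  0.091]
  peg 330 [0.5571 0.1207 0.104 ] [0.551 0.116 0.085] [0.561 0.126 0.111]
  pegtop 202 [0.5559 0.1214 0.1084] [0.551 0.117 0.107] [0.561 0.126 0.111]
  rim 1959 (array([0.49777854, 0.10765615]), np.float64(0.0731593928015052))
  ptr 0
  vial 0
  vtop 0
(0, 0)
  tower 11769 [ 0.3756 -0.0487  0.0776] [ 0.345 -0.12   0.03 ] [0.383 0.027 0.136]
s
  nose 39 [0.4982 0.1096 0.0923] [0.49  0.099 0.091] [0.505 0.119 0.097]
  boss 205 [0.4995 0.1109 0.0892] [0.475 0.084 0.086] [0.521 0.132 0.093]
  peg 61 [0.5575 0.1249 0.0997] [0.553 0.117 0.085] [0.562 0.13  0.112]
  pegtop 14 [0.5565 0.1234 0.1099] [0.553 0.117 0.108] [0.561 0.127 0.112]
  rim 351 (array([0.49812897, 0.1089123 ]), np.float64(0.0735351482349643))
  ptr 114 [0.5232 0.2065 0.044 ] [0.457 0.182 0.036] [0.535 0.218 0.05 ]
  vial 330 [0.4997 0.3737 0.0354] [0.484 0.357 0.01 ] [0.51  0.383 0.054]
  vtop 107 [0.4963 0.3704 0.0497] [0.484 0.358 0.046] [0.507 0.381 0.054]
(array([0.4962
[... 178 characters left out ...]
0.103 0.091] [0.509 0.119 0.097]
  boss 155 [0.4967 0.1142 0.0902] [0.475 0.088 0.086] [0.52  0.135 0.094]
  peg 67 [0.5564 0.1256 0.0995] [0.552 0.119 0.085] [0.563 0.131 0.112]
  pegtop 18 [0.5566 0.1243 0.1096] [0.552 0.119 0.108] [0.563 0.129 0.112]
  rim 370 (array([0.49806499, 0.1094168 ]), np.float64(0.07363286696953127))
  ptr 115 [0.5201 0.208  0.0443] [0.456 0.181 0.036] [0.533 0.216 0.051]
  vial 409 [0.4935 0.3775 0.0333] [0.482 0.36  0.01 ] [0.508 0.386 0.052]
  vtop 106 [0.4951 0.3725 0.0493] [0.485 0.36  0.046] [0.506 0.381 0.052]
(array([0.49514902, 0.37188262]), np.float64(0.01179260007356539))
  tower 2051 [ 0.3563 -0.007   0.1209] [ 0.332 -0.12   0.03 ] [0.382 0.032 0.187]
```

Request:
{"name": "move_arm", "arguments": {
  "deltas": [
    [0.08, -0.04, 0.04, -0.2, 35],
    [0.16, -0.09, 0.08, -0.4, 35],
    [0.24, -0.13, 0.12, -0.6, 35],
    [0.305, -0.17, 0.15, -0.8, 35],
    [0.305, -0.17, 0.15, -1, 35],
    [0.305, -0.17, 0.15, -1, 35],
    [0.305, -0.17, 0.15, -1, 35],
    [0.305, -0.17, 0.15, -1, 35]
  ]
}}

```text
t: 0.82
tcp_pos: [0.5581, 0.1215, 0.1827]
tool_rot: [0.511, 0.859, 0.0, 0.001]
force: [0.9, -0.9, 0.5]
finger_gap: 0.348
```

Request:
{"name": "move_arm", "arguments": {
  "deltas": [
    [0, 0, 0, -0.2, 35],
    [0, 0, 0, -0.4, 35],
    [0, 0, 0, -0.6, 35],
    [0, 0, 0, -0.8, 35],
    [0, 0, 0, -1, 35],
    [0, 0, 0, -1, 35],
    [0, 0, 0, -1, 35],
    [0, 0, 0, -1, 35]
  ]
}}

```text
t: 1.48
tcp_pos: [0.5576, 0.1214, 0.1826]
tool_rot: [0.283, 0.959, 0.0, 0.0]
force: [0.6, 0.7, 0.2]
finger_gap: 0.349
```

Request:
{"name": "move_arm", "arguments": {
  "deltas": [
    [0, 0, 0, -0.2, 35],
    [0, 0, 0, -0.4, 35],
    [0, 0, 0, -0.6, 35],
    [0, 0, 0, -0.8, 35],
    [0, 0, 0, -1, 35],
    [0, 0, 0, -1, 35],
    [0, 0, 0, -1, 35],
    [0, 0, 0, -1, 35]
  ]
}}

```text
t: 2.15
tcp_pos: [0.5571, 0.1219, 0.1824]
tool_rot: [0.037, 0.999, 0.0, 0.0]
force: [-0.2, -0.4, -0.5]
finger_gap: 0.353
```

```bash
cat >> h.py <<'E'
from scipy.spatial.transform import Rotation as Ro
def st():
    s=manip.sense(); R=Ro.from_quat(s['tool_rot']).as_matrix(); psi=np.degrees(np.arctan2(R[1,1],R[0,1]))
    print('t',round(s['t'],2),'p',s['tcp_pos'].round(4),'psi',round(psi,1),'F',s['force'].round(1),'gap',round(s['finger_gap'],3),'q',s['q'].round(2)); return s,R,psi
def rows(W):  # W: list of (x,y,z,psi deg)
    s,R,psi=st()
    for x,y,z,a in W:
        d=R.T@(np.array([x,y,z])-s['tcp_pos'])/.4; print([*d.round(3),round(float(-np.radians((a-psi+180)%360-180)/.5),2)])
E
python3 - <<'E'
from h import *
st(); p,d,c=snap('wrist','w1')
E
```

```text
t 2.15 p [0.5571 0.1219 0.1824] psi 85.8 F [-0.2 -0.4 -0.5] gap 0.353 q [ 0.02  0.53  1.63 -0.    0.98 -1.48]
```

View pics/w1.png

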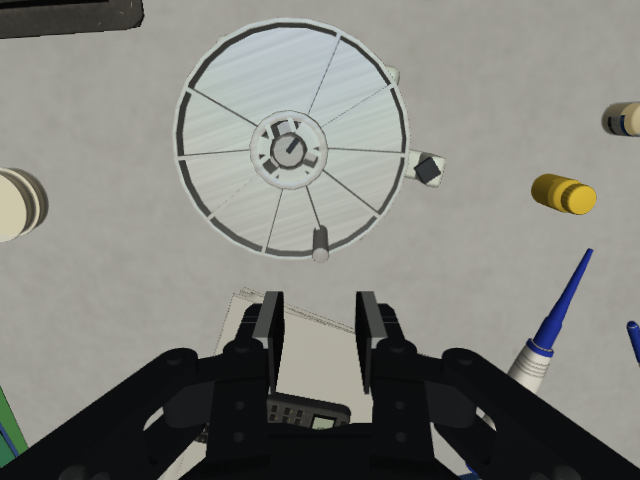

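The wrist view shows the hub at about (290,150), the peg top at (320,253), the pointer's dark tip at (428,170), the jaws either side of column 320, and the PC at top left. Next I'll measure the pointer, rib and slot bearings.

```bash
python3 - <<'E'
from h import *
p,d,c=load('w1')
b=cv2.resize(p[90:210,240:400],(800,600),interpolation=cv2.INTER_CUBIC)[:,:,::-1]; cv2.imwrite('pics/c3.png',b)
b=cv2.resize(p[120:220,380:480],(600,600),interpolation=cv2.INTER_CUBIC)[:,:,::-1]; cv2.imwrite('pics/c4.png',b)
b=p.copy()
E
```

```text
(no output)
```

View pics/c3.png

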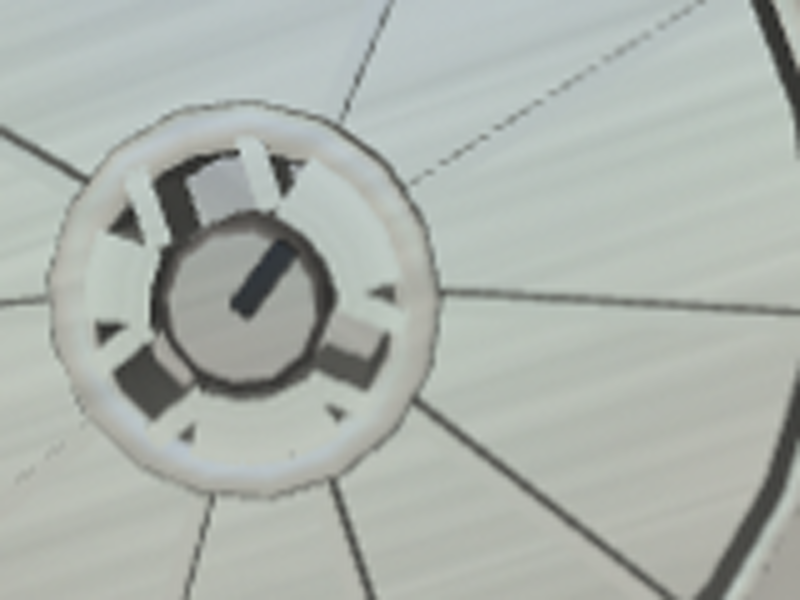

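View pics/c4.png

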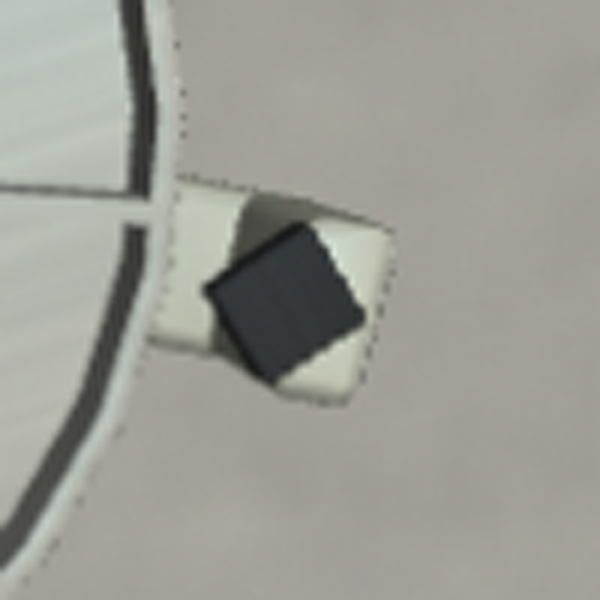

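```bash
python3 - <<'E'
from h import *
p,d,c=load('w1')
a=onz(c,[(288,151.6),(298.4,138.6),(289.4,150.7)],.0935); v=a[1]-a[0]; print('rib',np.degrees(np.arctan2(v[1],v[0])),a)
q=onz(c,[(414.5,168.3),(440.5,173)],.05); print('ptr',q)
pg=onz(c,[(320,254)],.11); print('peg',pg, px(c,d,[(320,255)]))
C=np.array([.498,.108])
for x in [*q,*pg]: v=x[:2]-C; print(np.hypot(*v),np.degrees(np.arctan2(v[1],v[0])))
X=cloud(c,d);R=np.linalg.norm(X[...,:2]-C,axis=2);z=X[...,2]
m=(R<.0115)&(z>.0905); print('nose',X[m].mean(0)); m=(R>.0715)&(R<.085)&(z>.068)&(z<.08); P=X[m]
A=np.c_[2*P[:,:2],np.ones(len(P))]; print('rim',np.linalg.lstsq(A,(P[:,:2]**2).sum(1),rcond=None)[0][:2])
m=(R>.04)&(R<.075)&(z>.106)&(z<.13); print('pegtop',X[m].mean(0))
E
```

```text
rib 135.8629510978712 [[0.49728664 0.10768719 0.0935    ]
 [0.4905765  0.11419818 0.0935    ]
 [0.49684737 0.10852605 0.0935    ]]
ptr [[0.51804864 0.18970506 0.05      ]
 [0.52252309 0.20780571 0.05      ]]
peg [[0.55409076 0.1216855  0.11      ]] [[0.55516899 0.12160887 0.10869496]]
0.08412885439297571 76.21326105574359
0.10277432619599336 76.19542298832894
0.05773617902137182 13.711613006681826
nose [0.49681283 0.10761253 0.09150937]
rim [0.49744346 0.10766423]
pegtop [0.55486092 0.12173725 0.1081741 ]
```

```bash
python3 - <<'E'
from h import *
rows([(.5553,.1216,.130,95),(.5553,.1216,.091,95)])
E
```

```text
t 2.2 p [0.5571 0.1219 0.1824] psi 85.8 F [-0.1 -0.2  1.3] gap 0.344 q [ 0.02  0.53  1.63  0.    0.98 -1.48]
[np.float64(0.004), np.float64(-0.001), np.float64(0.131), -0.32]
[np.float64(0.004), np.float64(-0.001), np.float64(0.228), -0.32]
```

Request:
{"name": "move_arm", "arguments": {
  "deltas": [
    [0.004, 0, 0.06, -0.16, 35],
    [0.004, 0, 0.12, -0.32, 35],
    [0.004, 0, 0.17, -0.32, 35],
    [0.004, 0, 0.228, -0.32, 35],
    [0.004, 0, 0.228, -0.32, 22],
    [0.004, 0, 0.228, -0.32, 22],
    [0.004, 0, 0.228, -0.32, 22],
    [0.004, 0, 0.228, -0.32, 22]
  ]
}}

```text
t: 2.87
tcp_pos: [0.5566, 0.1222, 0.0926]
tool_rot: [-0.044, 0.999, -0.0, 0.002]
force: [-0.8, -0.2, -0.0]
finger_gap: 0.222
```

```bash
cat >> h.py <<'E'
C=np.array([.4972,.1076])
def arc(a0,a1,z,off=80,r=.059,n=8):
    W=[]
    for i in range(n):
        a=a0+(a1-a0)*(i+1)/n; W.append((C[0]+r*np.cos(np.radians(a)),C[1]+r*np.sin(np.radians(a)),z,a+off))
    s=manip.sense(); v=s['tcp_pos'][:2]-C; print('tcp ang',np.degrees(np.arctan2(v[1],v[0])).round(1),'r',np.hypot(*v).round(4))
    rows(W)
E
python3 - <<'E'
from h import *
arc(13.7,-2,.091); snap('wrist','w2')
E
```

```text
tcp ang 13.8 r 0.0612
t 2.87 p [0.5566 0.1222 0.0926] psi 95.1 F [-0.8 -0.2 -0. ] gap 0.222 q [ 0.02  0.67  1.69  0.    0.78 -1.64]
[np.float64(0.005), np.float64(-0.006), np.float64(0.004), 0.12]
[np.float64(0.004), np.float64(-0.011), np.float64(0.004), 0.19]
[np.float64(0.004), np.float64(-0.016), np.float64(0.004), 0.25]
[np.float64(0.004), np.float64(-0.021), np.float64(0.004), 0.32]
[np.float64(0.004), np.float64(-0.026), np.float64(0.004), 0.39]
[np.float64(0.004), np.float64(-0.031), np.float64(0.004), 0.46]
[np.float64(0.004), np.float64(-0.036), np.float64(0.004), 0.53]
[np.float64(0.005), np.float64(-0.041), np.float64(0.004), 0.6]
```

View pics/w2.png

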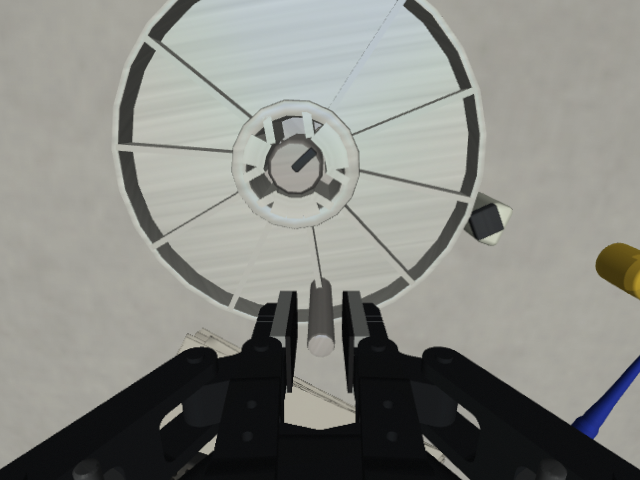

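The peg, at (320,320), sits centred between the pads. The wheel is still riding with the rib at (303,158). I start the clockwise sweep.

Request:
{"name": "move_arm", "arguments": {
  "deltas": [
    [0.004, -0.006, 0.004, 0.1, 22],
    [0.004, -0.011, 0.004, 0.18, 22],
    [0.004, -0.016, 0.004, 0.25, 22],
    [0.004, -0.021, 0.004, 0.32, 22],
    [0.004, -0.026, 0.004, 0.39, 22],
    [0.004, -0.031, 0.004, 0.46, 22],
    [0.004, -0.036, 0.004, 0.53, 22],
    [0.005, -0.041, 0.004, 0.6, 22]
  ]
}}

```text
t: 3.58
tcp_pos: [0.5556, 0.1057, 0.0909]
tool_rot: [0.106, 0.994, 0.0, 0.001]
force: [0.1, 0.8, -0.2]
finger_gap: 0.22
```

```bash
python3 - <<'E'
from h import *
arc(-2,-18,.091)
E
```

```text
tcp ang -1.8 r 0.0584
t 3.58 p [0.5556 0.1057 0.0909] psi 77.8 F [ 0.1  0.8 -0.2] gap 0.22 q [-0.01  0.66  1.71  0.    0.77 -1.37]
[np.float64(-0.002), np.float64(-0.005), np.float64(-0.0), 0.06]
[np.float64(-0.003), np.float64(-0.01), np.float64(-0.0), 0.13]
[np.float64(-0.003), np.float64(-0.015), np.float64(-0.0), 0.2]
[np.float64(-0.004), np.float64(-0.021), np.float64(-0.0), 0.27]
[np.float64(-0.004), np.float64(-0.026), np.float64(-0.0), 0.34]
[np.float64(-0.004), np.float64(-0.031), np.float64(-0.0), 0.41]
[np.float64(-0.003), np.float64(-0.036), np.float64(-0.0), 0.48]
[np.float64(-0.003), np.float64(-0.041), np.float64(-0.0), 0.55]
```

Request:
{"name": "move_arm", "arguments": {
  "deltas": [
    [-0.002, -0.005, 0, 0.06, 22],
    [-0.003, -0.01, 0, 0.13, 22],
    [-0.003, -0.015, 0, 0.2, 22],
    [-0.004, -0.021, 0, 0.27, 22],
    [-0.004, -0.026, 0, 0.34, 22],
    [-0.004, -0.031, 0, 0.41, 22],
    [-0.003, -0.036, 0, 0.48, 22],
    [-0.003, -0.041, 0, 0.55, 22]
  ]
}}

```text
t: 4.25
tcp_pos: [0.5533, 0.0895, 0.0909]
tool_rot: [0.242, 0.97, 0.0, 0.001]
force: [1.1, 0.6, 0.2]
finger_gap: 0.22
```

```bash
python3 - <<'E'
from h import *
arc(-18,-34,.091)
E
```

```text
tcp ang -17.9 r 0.059
t 4.25 p [0.5533 0.0895 0.0909] psi 62.0 F [1.1 0.6 0.2] gap 0.22 q [-0.04  0.66  1.72  0.    0.76 -1.12]
[np.float64(-0.001), np.float64(-0.005), np.float64(-0.0), 0.07]
[np.float64(-0.002), np.float64(-0.01), np.float64(-0.0), 0.14]
[np.float64(-0.002), np.float64(-0.016), np.float64(-0.0), 0.21]
[np.float64(-0.002), np.float64(-0.021), np.float64(-0.0), 0.28]
[np.float64(-0.002), np.float64(-0.026), np.float64(-0.0), 0.35]
[np.float64(-0.002), np.float64(-0.031), np.float64(-0.0), 0.42]
[np.float64(-0.002), np.float64(-0.036), np.float64(-0.0), 0.49]
[np.float64(-0.002), np.float64(-0.041), np.float64(-0.0), 0.56]
```

Request:
{"name": "move_arm", "arguments": {
  "deltas": [
    [-0.001, -0.005, 0, 0.07, 22],
    [-0.002, -0.01, 0, 0.14, 22],
    [-0.002, -0.016, 0, 0.21, 22],
    [-0.002, -0.021, 0, 0.28, 22],
    [-0.002, -0.026, 0, 0.35, 22],
    [-0.002, -0.031, 0, 0.42, 22],
    [-0.002, -0.036, 0, 0.49, 22],
    [-0.002, -0.041, 0, 0.56, 22]
  ]
}}

```text
t: 4.92
tcp_pos: [0.5465, 0.0745, 0.0909]
tool_rot: [0.375, 0.927, 0.001, 0.001]
force: [0.8, 0.2, 0.5]
finger_gap: 0.216
```

```bash
python3 - <<'E'
from h import *
arc(-34,-47,.088); snap('wrist','w3')
E
```

```text
tcp ang -33.9 r 0.0594
t 4.92 p [0.5465 0.0745 0.0909] psi 46.0 F [0.8 0.2 0.5] gap 0.216 q [-0.07  0.65  1.74  0.    0.74 -0.87]
[np.float64(0.0), np.float64(-0.005), np.float64(0.007), 0.06]
[np.float64(-0.0), np.float64(-0.009), np.float64(0.007), 0.11]
[np.float64(-0.001), np.float64(-0.013), np.float64(0.007), 0.17]
[np.float64(-0.001), np.float64(-0.017), np.float64(0.007), 0.23]
[np.float64(-0.001), np.float64(-0.021), np.float64(0.007), 0.28]
[np.float64(-0.001), np.float64(-0.025), np.float64(0.007), 0.34]
[np.float64(-0.001), np.float64(-0.03), np.float64(0.007), 0.4]
[np.float64(-0.001), np.float64(-0.034), np.float64(0.007), 0.45]
```

View pics/w3.png

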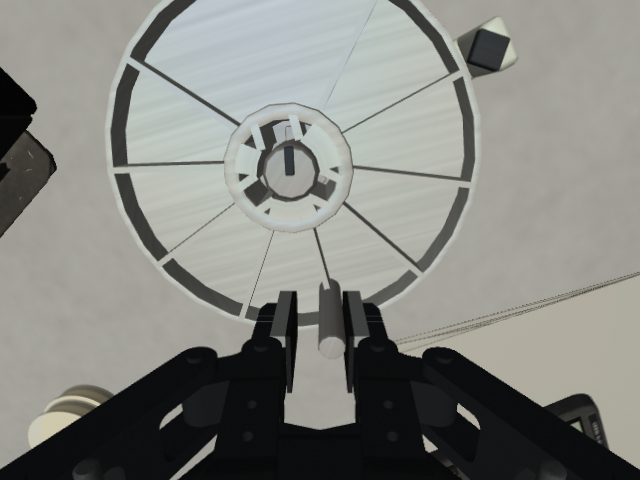

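The rib at (289,160) is nearly in the wide slot, whose centre is about (280,132), so 10–15° remain. I continue, then ease.

Request:
{"name": "move_arm", "arguments": {
  "deltas": [
    [0, -0.004, 0, 0.06, 22],
    [0, -0.008, 0, 0.11, 22],
    [-0.001, -0.012, 0, 0.17, 22],
    [-0.001, -0.016, 0, 0.23, 22],
    [-0.001, -0.02, 0, 0.28, 22],
    [-0.001, -0.024, 0, 0.34, 22],
    [-0.001, -0.028, 0, 0.4, 22],
    [-0.001, -0.032, 0, 0.45, 22]
  ]
}}

```text
t: 5.63
tcp_pos: [0.5371, 0.0649, 0.09]
tool_rot: [0.476, 0.879, 0.0, 0.0]
force: [-0.9, 0.3, -0.1]
finger_gap: 0.221
```

```bash
cat >> h.py <<'E'
def chk(fn,cam='wrist'):
    s=st(); p,d,c=snap(cam,fn); X=cloud(c,d); R=np.linalg.norm(X[...,:2]-C,axis=2); z=X[...,2]
    m=(R<.022)&(R>.018); print('boss z',np.median(z[m]), 'floor z',np.median(z[(R>.035)&(R<.06)]),'rim z',np.median(z[(R>.0735)&(R<.0745)]))
E
python3 - <<'E'
from h import *
chk('w4'); arc(-47,-60,.091)
E
```

```text
t 5.63 p [0.5371 0.0649 0.09  ] psi 33.1 F [-0.9  0.3 -0.1] gap 0.221 q [-0.09  0.65  1.77 -0.    0.73 -0.66]
boss z 0.07690599793443548 floor z 0.05832441763108079 rim z 0.13188107937034937
tcp ang -47.3 r 0.0583
t 5.68 p [0.5367 0.0647 0.0898] psi 33.1 F [-0.7  1.  -0.1] gap 0.222 q [-0.09  0.65  1.77 -0.    0.73 -0.66]
[np.float64(-0.002), np.float64(-0.003), np.float64(-0.003), 0.06]
[np.float64(-0.003), np.float64(-0.007), np.float64(-0.003), 0.12]
[np.float64(-0.003), np.float64(-0.011), np.float64(-0.003), 0.17]
[np.float64(-0.003), np.float64(-0.015), np.float64(-0.003), 0.23]
[np.float64(-0.004), np.float64(-0.02), np.float64(-0.003), 0.29]
[np.float64(-0.004), np.float64(-0.024), np.float64(-0.003), 0.34]
[np.float64(-0.004), np.float64(-0.028), np.float64(-0.003), 0.4]
[np.float64(-0.003), np.float64(-0.032), np.float64(-0.003), 0.46]
```

View pics/w4.png

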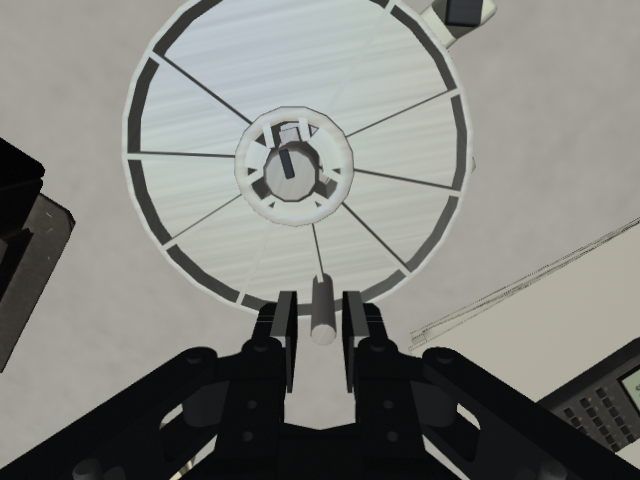

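The wheel has dropped: the boss top is at 0.077, against 0.0885 before, and the peg is centred in the cage. I lower the jaws 12 mm and check the floor height.

Request:
{"name": "move_arm", "arguments": {
  "deltas": [
    [-0.002, 0, 0.01, 0, 22],
    [-0.002, 0, 0.02, 0, 22],
    [-0.002, -0.003, 0.03, 0.07, 22],
    [-0.003, -0.008, 0.03, 0.14, 22],
    [-0.003, -0.013, 0.03, 0.21, 22],
    [-0.003, -0.018, 0.03, 0.28, 22],
    [-0.003, -0.023, 0.03, 0.35, 22],
    [-0.003, -0.028, 0.03, 0.42, 22]
  ]
}}

```text
t: 6.35
tcp_pos: [0.5288, 0.0579, 0.0771]
tool_rot: [0.566, 0.825, 0.0, 0.0]
force: [0.2, 0.6, -2.0]
finger_gap: 0.22
```

```bash
python3 - <<'E'
from h import *
for f in ['w3','w4']:
    p,d,c=load(f); X=cloud(c,d); R=np.linalg.norm(X[...,:2]-C,axis=2); z=X[...,2]; a=np.degrees(np.arctan2(X[...,1]-C[1],X[...,0]-C[0]))
    for lo in range(0,180,30):
        m=(R>.03)&(R<.065)&(a>lo)&(a<lo+30); print(f,lo,np.percentile(z[m],[20,50]).round(4), 'rim',np.percentile(z[(R>.072)&(R<.0745)&(a>lo)&(a<lo+30)],[50,80]).round(4))
arc(-60,-78,.078)
E
```

```text
w3 0 [0.0583 0.0589] rim [0.1548 0.1619]
w3 30 [0.0585 0.0591] rim [0.071  0.0715]
w3 60 [0.0585 0.0591] rim [0.071  0.0716]
w3 90 [0.0584 0.059 ] rim [0.0708 0.0715]Traceback (most recent call last):
  File "<stdin>", line 5, in <module>
    return _quantile_unchecked(
        a, q, axis, out, overwrite_input, method, keepdims, weights)
    return _ureduce(a,
                    func=_quantile_ureduce_func,
    ...<5 lines>...
                    overwrite_input=overwrite_input,
                    method=method)
    r = func(a, **kwargs)
    result = _quantile(arr,
                       quantiles=q,
    ...<2 lines>...
                       out=out,
                       weights=wgt)
    slices_having_nans = np.isnan(arr[-1, ...])
                                  ~~~^^^^^^^^^
IndexError: index -1 is out of bounds for axis 0 with size 0
```

```bash
python3 - <<'E'
from h import *
snap('wrist','w5')
for f in ['w3','w4','w5']:
    p,d,c=load(f); X=cloud(c,d); R=np.linalg.norm(X[...,:2]-C,axis=2); z=X[...,2]; a=np.degrees(np.arctan2(X[...,1]-C[1],X[...,0]-C[0]))%360
    for lo in range(0,360,30):
        q=lambda m:np.percentile(z[m],[20,50]).round(4) if m.sum()>20 else None
        s=(a>lo)&(a<lo+30); print(f,lo,q((R>.03)&(R<.065)&s),'boss',q((R>.019)&(R<.022)&s))
arc(-60,-78,.078)
E
```

```text
w3 0 [0.0583 0.0589] boss [0.0879 0.0884]
w3 30 [0.0585 0.0591] boss [0.0879 0.0884]
w3 60 [0.0585 0.0591] boss [0.0878 0.0887]
w3 90 [0.0584 0.059 ] boss [0.0898 0.221 ]
w3 120 [0.0582 0.0587] boss [0.088  0.0886]
w3 150 [0.058  0.0586] boss [0.088  0.0885]
w3 180 [0.0578 0.0585] boss [0.0879 0.0885]
w3 210 [0.0578 0.0584] boss [0.0879 0.0885]
w3 240 [0.0577 0.0582] boss [0.0877 0.0883]
w3 270 [0.0591 0.1417] boss [0.0878 0.0882]
w3 300 [0.0831 0.1479] boss [0.0878 0.0883]
w3 330 [0.0629 0.1339] boss [0.0876 0.0882]
w4 0 [0.0462 0.0468] boss [0.076  0.0765]
w4 30 [0.0462 0.0468] boss [0.0761 0.0767]
w4 60 [0.0461 0.0467] boss [0.0761 0.0767]
w4 90 [0.0462 0.0468] boss [0.2202 0.2202]
w4 120 [0.0461 0.0467] boss [0.0762 0.0766]
w4 150 [0.0462 0.0469] boss [0.0761 0.0766]
w4 180 [0.0462 0.0468] boss [0.0761 0.0767]
w4 210 [0.0462 0.0468] boss [0.0759 0.0765]
w4 240 [0.0469 0.1476] boss [0.0759 0.0765]
w4 270 [0.0585 0.1339] boss [0.076  0.0765]
w4 300 [0.059  0.1432] boss [0.076  0.0765]
w4 330 [0.0472 0.1313] boss [0.076  0.0765]
w5 0 [0.0463 0.0469] boss [0.0762 0.0767]
w5 30 [0.046
[... 435 characters left out ...]
0463 0.047 ] boss [0.0761 0.0766]
tcp ang -58.0 r 0.0588
t 6.4 p [0.5284 0.0577 0.0771] psi 21.1 F [ 0.3  0.3 -0.9] gap 0.223 q [-0.1   0.66  1.8   0.    0.68 -0.47]
[np.float64(-0.002), np.float64(-0.011), np.float64(-0.002), 0.12]
[np.float64(-0.003), np.float64(-0.017), np.float64(-0.002), 0.19]
[np.float64(-0.003), np.float64(-0.022), np.float64(-0.002), 0.27]
[np.float64(-0.003), np.float64(-0.028), np.float64(-0.002), 0.35]
[np.float64(-0.003), np.float64(-0.034), np.float64(-0.002), 0.43]
[np.float64(-0.003), np.float64(-0.04), np.float64(-0.002), 0.51]
[np.float64(-0.002), np.float64(-0.045), np.float64(-0.002), 0.59]
[np.float64(-0.001), np.float64(-0.051), np.float64(-0.002), 0.67]
```

View pics/w5.png

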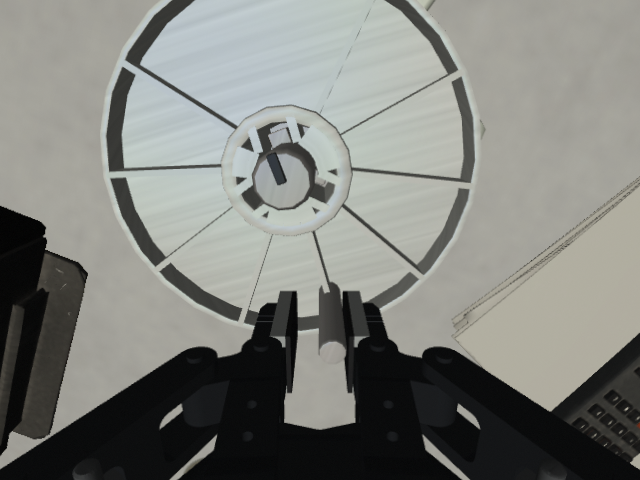

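The wheel is home and level: floor and boss both fell 12.0 mm, uniform all round. Now I drive it on to the pointer.

Request:
{"name": "move_arm", "arguments": {
  "deltas": [
    [-0.002, -0.008, -0.002, 0.1, 22],
    [-0.003, -0.015, -0.002, 0.19, 22],
    [-0.003, -0.022, -0.002, 0.27, 22],
    [-0.003, -0.028, -0.002, 0.35, 22],
    [-0.003, -0.034, -0.002, 0.43, 22],
    [-0.003, -0.04, -0.002, 0.51, 22],
    [-0.002, -0.045, -0.002, 0.59, 22],
    [-0.001, -0.051, -0.002, 0.67, 22]
  ]
}}

```text
t: 7.07
tcp_pos: [0.5105, 0.0499, 0.0781]
tool_rot: [0.695, 0.719, 0.001, 0.001]
force: [1.7, -0.8, -1.0]
finger_gap: 0.22
```

```bash
python3 - <<'E'
from h import *
arc(-78,-98,.078)
E
```

```text
tcp ang -77.0 r 0.0592
t 7.07 p [0.5105 0.0499 0.0781] psi 2.0 F [ 1.7 -0.8 -1. ] gap 0.22 q [-0.12  0.64  1.85 -0.    0.65 -0.15]
[np.float64(-0.001), np.float64(-0.009), np.float64(0.0), 0.09]
[np.float64(-0.002), np.float64(-0.015), np.float64(0.0), 0.17]
[np.float64(-0.002), np.float64(-0.022), np.float64(0.0), 0.26]
[np.float64(-0.002), np.float64(-0.028), np.float64(0.0), 0.35]
[np.float64(-0.002), np.float64(-0.035), np.float64(0.0), 0.43]
[np.float64(-0.002), np.float64(-0.041), np.float64(0.0), 0.52]
[np.float64(-0.001), np.float64(-0.047), np.float64(0.0), 0.61]
[np.float64(0.0), np.float64(-0.054), np.float64(0.0), 0.7]
```

Request:
{"name": "move_arm", "arguments": {
  "deltas": [
    [-0.001, -0.007, 0, 0.09, 22],
    [-0.002, -0.014, 0, 0.17, 22],
    [-0.002, -0.021, 0, 0.26, 22],
    [-0.002, -0.028, 0, 0.35, 22],
    [-0.002, -0.035, 0, 0.43, 22],
    [-0.002, -0.041, 0, 0.52, 22],
    [-0.001, -0.047, 0, 0.61, 22],
    [0, -0.054, 0, 0.7, 22]
  ]
}}

```text
t: 7.73
tcp_pos: [0.489, 0.0488, 0.0782]
tool_rot: [0.81, 0.587, 0.001, 0.001]
force: [1.0, -1.4, -0.1]
finger_gap: 0.219
```

```bash
python3 - <<'E'
from h import *
p,d,c=snap('wrist','w6'); arc(-97.5,-106.5,.078)
E
```

```text
tcp ang -99.0 r 0.0593
t 7.78 p [0.4879 0.0491 0.0781] psi -18.2 F [-0.  -1.6 -0.2] gap 0.22 q [-0.13  0.63  1.9  -0.    0.61  0.19]
[np.float64(0.001), np.float64(0.001), np.float64(0.0), 0.02]
[np.float64(0.0), np.float64(-0.002), np.float64(0.0), 0.05]
[np.float64(-0.0), np.float64(-0.005), np.float64(0.0), 0.09]
[np.float64(-0.0), np.float64(-0.008), np.float64(0.0), 0.13]
[np.float64(-0.001), np.float64(-0.011), np.float64(0.0), 0.17]
[np.float64(-0.001), np.float64(-0.014), np.float64(0.0), 0.21]
[np.float64(-0.001), np.float64(-0.016), np.float64(0.0), 0.25]
[np.float64(-0.001), np.float64(-0.019), np.float64(0.0), 0.29]
```

View pics/w6.png

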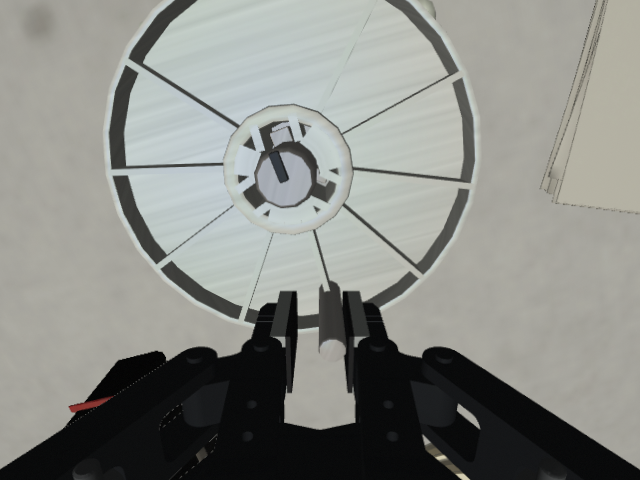

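```bash
cat >> h.py <<'E'
def peg(fn,z=.095):
    p,d,c=load(fn); X=cloud(c,d); R=np.linalg.norm(X[...,:2]-C,axis=2)
    # wide bin dividers: floor mask heights: rasterise divider tops (z~.06) by angle
    a=np.degrees(np.arctan2(X[...,1]-C[1],X[...,0]-C[0]))%360
    m=(R>.03)&(R<.068)&(X[...,2]>.0555)&(X[...,2]<.063)
    h=np.histogram(a[m],bins=np.arange(0,361,1))[0]; return h
E
python3 - <<'E'
from h import *
p,d,c=load('w6'); q=onz(c,[(331,351)],.098); print(q); v=q[0,:2]-C; print(np.degrees(np.arctan2(v[1],v[0])),np.hypot(*v))
h=peg('w6'); print([(i,int(n)) for i,n in enumerate(h) if n>8])
E
```

```text
[[0.49373775 0.0485316  0.098     ]]
-93.35450687974932 0.05916978349221306
[(8, 53), (9, 226), (10, 246), (11, 183), (12, 38), (42, 27), (43, 164), (44, 246), (45, 233), (46, 57), (126, 22), (127, 216), (128, 245), (129, 230), (130, 78), (161, 64), (162, 214), (163, 209), (164, 147), (165, 40), (195, 17), (196, 116), (197, 174), (198, 169), (199, 67), (230, 19), (231, 139), (232, 161), (233, 137), (234, 34), (263, 11), (264, 16), (265, 68), (266, 99), (267, 114), (268, 109), (269, 42), (270, 20), (271, 25), (299, 16), (300, 150), (301, 178), (302, 186), (303, 77), (334, 145), (335, 199), (336, 233), (337, 88), (338, 9)]
```

Divider bearings of 44.8° and 128.7° put the bin at 86.7°, and the pointer is near 75.7°, so about 11° clockwise remain.

Request:
{"name": "move_arm", "arguments": {
  "deltas": [
    [0, -0.005, 0, 0.07, 22],
    [0, -0.01, 0, 0.14, 22],
    [0, -0.015, 0, 0.21, 22],
    [-0.001, -0.02, 0, 0.28, 22],
    [-0.001, -0.024, 0, 0.33, 22],
    [-0.001, -0.027, 0, 0.35, 22],
    [-0.001, -0.027, 0, 0.35, 22],
    [-0.001, -0.027, 0, 0.35, 22]
  ]
}}

```text
t: 8.45
tcp_pos: [0.4777, 0.0522, 0.0782]
tool_rot: [0.857, 0.515, 0.0, 0.0]
force: [0.3, -1.0, -0.3]
finger_gap: 0.217
```

```bash
cat >> h.py <<'E'
def binang(fn):
    p,d,c=load(fn); X=cloud(c,d); R=np.linalg.norm(X[...,:2]-C,axis=2)
    a=np.degrees(np.arctan2(X[...,1]-C[1],X[...,0]-C[0]))%360
    m=(R>.03)&(R<.068)&(X[...,2]>.0555)&(X[...,2]<.063)
    for lo in range(0,360,5):
        s=a[m&(a>=lo)&(a<lo+5)]
    h=np.histogram(a[m],bins=np.arange(0,361,1))[0]; g=[];i=0
    while i<360:
        if h[i]>8:
            j=i
            while j<360 and h[j]>8: j+=1
            g.append(((np.arange(i,j)+.5)@h[i:j]/h[i:j].sum()).round(2)); i=j
        i+=1
    print('div',g)
E
python3 - <<'E'
from h import *
st(); snap('wrist','w7'); binang('w7')
E
```

```text
t 8.45 p [0.4777 0.0522 0.0782] psi -28.0 F [ 0.3 -1.  -0.3] gap 0.217 q [-0.12  0.62  1.92 -0.    0.6   0.36]
div [np.float64(0.5), np.float64(33.13), np.float64(117.13), np.float64(151.73), np.float64(186.31), np.float64(221.06), np.float64(256.03), np.float64(290.32), np.float64(324.43), np.float64(358.58)]
```

The bin is at 75.1° against a pointer bearing of about 75.7°. I back off the peg, rise, and head for the vial.

Request:
{"name": "move_arm", "arguments": {
  "deltas": [
    [0, 0.005, 0, 0, 22],
    [0, 0.01, 0, 0, 22],
    [0, 0.01, -0.05, 0, 22],
    [0, 0.01, -0.13, 0, 22],
    [0, 0.01, -0.22, 0, 22],
    [0, 0.01, -0.3, -0.1, 22],
    [0, 0.01, -0.3, -0.3, 22],
    [0, 0.01, -0.3, -0.45, 60]
  ]
}}

```text
t: 9.17
tcp_pos: [0.4824, 0.0504, 0.2007]
tool_rot: [0.793, 0.609, 0.002, 0.002]
force: [-0.3, -0.5, -1.4]
finger_gap: 0.348
```

```bash
python3 - <<'E'
from h import *
snap('wrist','w8'); binang('w8')
rows([(.4955,.30,.2,-15),(.4955,.371,.15,-15)])
E
```

```text
div [np.float64(0.5), np.float64(33.35), np.float64(117.5), np.float64(152.02), np.float64(186.92), np.float64(221.09), np.float64(253.5), np.float64(256.25), np.float64(290.27), np.float64(324.18), np.float64(358.59)]
t 9.22 p [0.4815 0.0505 0.1997] psi -14.8 F [-0.7  0.5 -0.1] gap 0.438 q [-0.13  0.4   1.83  0.    0.91  0.13]
[np.float64(0.612), np.float64(-0.126), np.float64(-0.001), 0.01]
[np.float64(0.783), np.float64(-0.171), np.float64(0.124), 0.01]
```

View pics/w8.png

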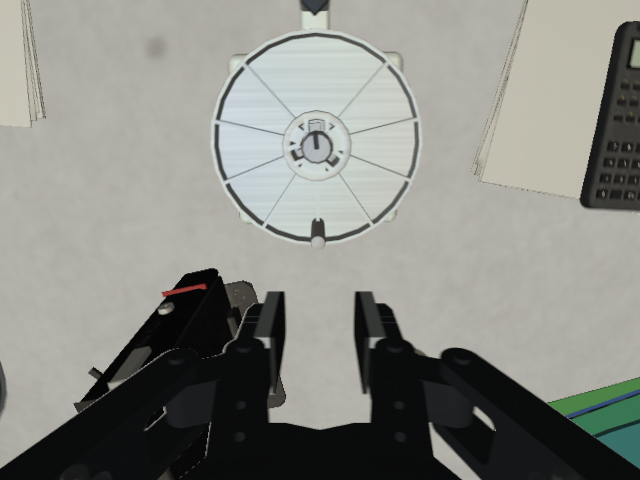

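The bin, nose (317,146), peg (317,240) and pointer (315,8) line up in the image; the bin is at 75.4°. Now the vial.

Request:
{"name": "move_arm", "arguments": {
  "deltas": [
    [0.1, -0.02, 0, 0, 60],
    [0.2, -0.04, 0, 0, 60],
    [0.3, -0.06, 0, 0, 60],
    [0.4, -0.08, 0, 0, 60],
    [0.5, -0.1, 0, 0, 60],
    [0.55, -0.12, 0, 0, 60],
    [0.58, -0.13, 0, 0, 60],
    [0.58, -0.13, 0, 0, 60]
  ]
}}

```text
t: 9.88
tcp_pos: [0.4907, 0.29, 0.1977]
tool_rot: [0.794, 0.609, -0.0, -0.0]
force: [0.4, -0.3, 0.4]
finger_gap: 0.601
```

```bash
python3 - <<'E'
from h import *
st(); p,d,c=snap('wrist','w9'); X=cloud(c,d); z=X[...,2]
V=np.array([.4955,.371]); Rv=np.linalg.norm(X[...,:2]-V,axis=2)
for lo,hi in [(.046,.06),(.035,.046),(.008,.03)]:
    m=(Rv<.025)&(z>lo)&(z<hi); P=X[m]; print(len(P),P.mean(0) if len(P) else 0, P.min(0),P.max(0))
rows([(.4955,.371,.15,-15)])
E
```

```text
t 9.88 p [0.4907 0.29   0.1977] psi -15.0 F [ 0.4 -0.3  0.4] gap 0.601 q [0.34 0.51 1.62 0.   1.01 0.6 ]
790 [0.4951498  0.36844355 0.04848675] [0.48420849 0.35725093 0.04603585] [0.50599374 0.37938689 0.05080219]
17 [0.50195965 0.36818891 0.03966439] [0.48876028 0.35731796 0.03513069] [0.50684118 0.37957579 0.04573887]
8 [0.5047115  0.36718096 0.01514703] [0.48404325 0.3612842  0.00918429] [0.50800775 0.37416239 0.02994569]
t 9.93 p [0.4909 0.2883 0.1977] psi -15.1 F [-0.7 -0.2  0.5] gap 0.604 q [ 0.34  0.51  1.62 -0.    1.01  0.6 ]
[np.float64(0.203), np.float64(-0.042), np.float64(0.119), -0.0]
```

View pics/w9.png

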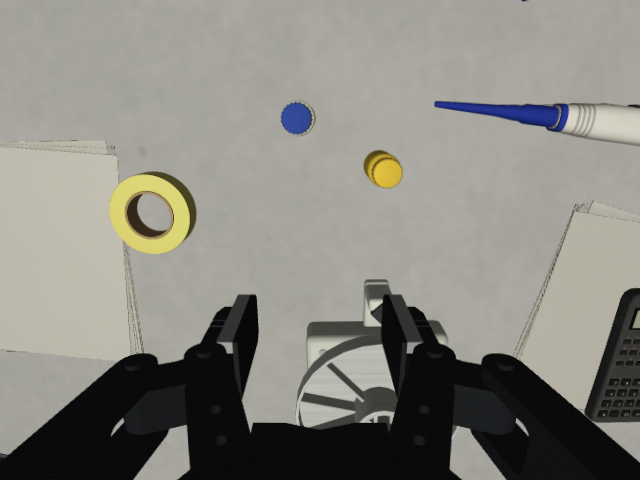

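The vial's blue cap is at (297,118), centre (0.4953,0.369); the yellow one is at (385,170) and the tape at (150,212). Descending.

Request:
{"name": "move_arm", "arguments": {
  "deltas": [
    [0.08, -0.017, 0.04, 0, 60],
    [0.15, -0.031, 0.1, 0, 60],
    [0.196, -0.041, 0.17, 0, 60],
    [0.196, -0.041, 0.24, 0, 60],
    [0.196, -0.041, 0.31, 0, 60],
    [0.196, -0.041, 0.34, 0, 60],
    [0.196, -0.041, 0.34, 0, 60],
    [0.196, -0.041, 0.34, 0, 60]
  ]
}}

```text
t: 10.6
tcp_pos: [0.4967, 0.3664, 0.0622]
tool_rot: [0.795, 0.607, -0.001, -0.0]
force: [0.8, 0.1, -0.6]
finger_gap: 0.599
```

```bash
python3 - <<'E'
from h import *
snap('wrist','w10'); snap('side','s10');rows([(.4953,.369,.027,-15)])
E
```

```text
t 10.7 p [0.4978 0.3676 0.0641] psi -15.3 F [-0.8  0.1  0.9] gap 0.606 q [ 0.46  0.75  1.58 -0.    0.81  0.72]
[np.float64(0.002), np.float64(-0.007), np.float64(0.093), -0.01]
```

View pics/w10.png

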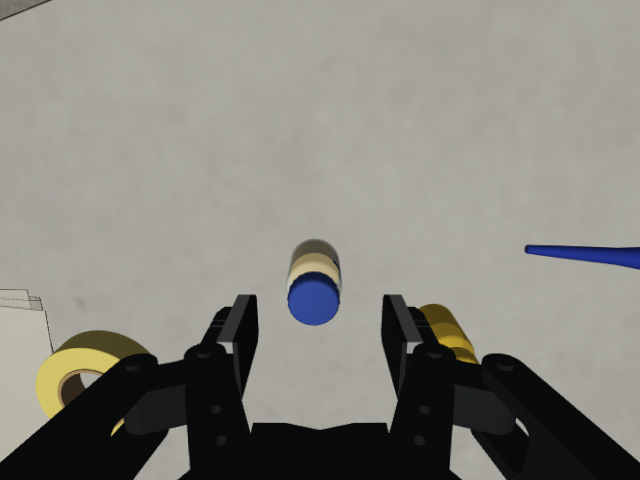

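The cap at (314,300) lies between the pads and the yellow vial is clear of the right finger. I go down and grip.

Request:
{"name": "move_arm", "arguments": {
  "deltas": [
    [0.002, -0.004, 0.04, 0, 60],
    [0.002, -0.006, 0.08, 0, 60],
    [0.002, -0.006, 0.092, 0, 60],
    [0.002, -0.006, 0.092, 0, 60],
    [0.002, -0.006, 0.092, 0, 40],
    [0.002, -0.006, 0.092, 0, 20],
    [0.002, -0.006, 0.092, 0, 20],
    [0.002, -0.006, 0.092, 0, 20]
  ],
  "force": 30
}}

```text
t: 11.37
tcp_pos: [0.4952, 0.3697, 0.027]
tool_rot: [0.794, 0.608, 0.001, 0.0]
force: [-0.3, 0.1, 5.5]
finger_gap: 0.285
```

```bash
python3 - <<'E'
from h import *
snap('side','s11'); p,d,c=load('s11'); cv2.imwrite('pics/s11c.png',cv2.resize(p[200:400,220:420],(600,600))[:,:,::-1]); st()
E
```

```text
t 11.42 p [0.4952 0.3697 0.027 ] psi -15.2 F [-0.1 -0.6  6.1] gap 0.288 q [ 0.46  0.81  1.59 -0.    0.74  0.73]
```

View pics/s11c.png

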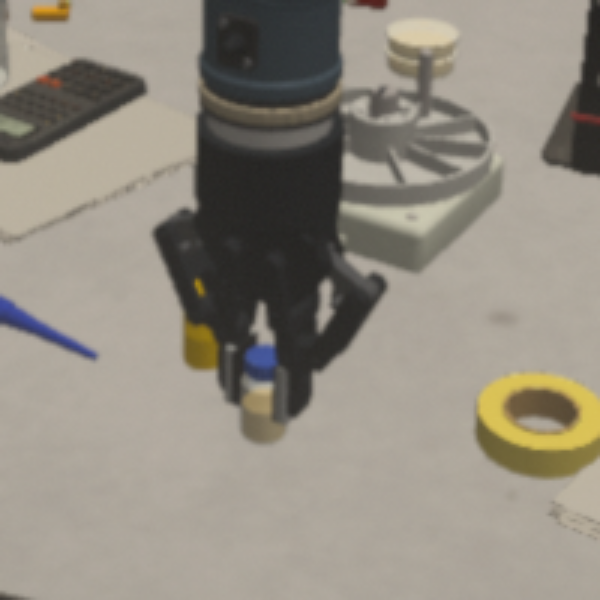

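Request:
{"name": "move_arm", "arguments": {
  "deltas": [
    [0, 0, -0.02, 0, 20],
    [0, 0, -0.07, 0, 20],
    [0, 0, -0.13, 0, 20],
    [0, 0, -0.2, 0, 20],
    [0, 0, -0.27, 0, 20],
    [0, 0, -0.32, 0, 20],
    [0, 0, -0.35, 0, 20],
    [0, 0, -0.35, 0, 20]
  ]
}}

```text
t: 12.08
tcp_pos: [0.4957, 0.3702, 0.1688]
tool_rot: [0.794, 0.608, 0.003, 0.001]
force: [0.5, 0.3, 0.4]
finger_gap: 0.285
```

```bash
python3 - <<'E'
from h import *
snap('side','s12'); p,d,c=load('s12'); cv2.imwrite('pics/s12c.png',cv2.resize(p[130:330,220:420],(600,600))[:,:,::-1])
b=np.radians(75.5); T=C+.048*np.array([np.cos(b),np.sin(b)]); print(T); rows([(*T,.167,-15),(*T,.08,-15)])
E
```

```text
[0.50921824 0.15407109]
t 12.13 p [0.4947 0.3696 0.1668] psi -15.2 F [-0.4 -1.  -1.4] gap 0.287 q [0.46 0.61 1.52 0.   1.01 0.73]
[np.float64(-0.511), np.float64(0.176), np.float64(-0.001), -0.01]
[np.float64(-0.511), np.float64(0.176), np.float64(0.216), -0.01]
```

View pics/s12c.png

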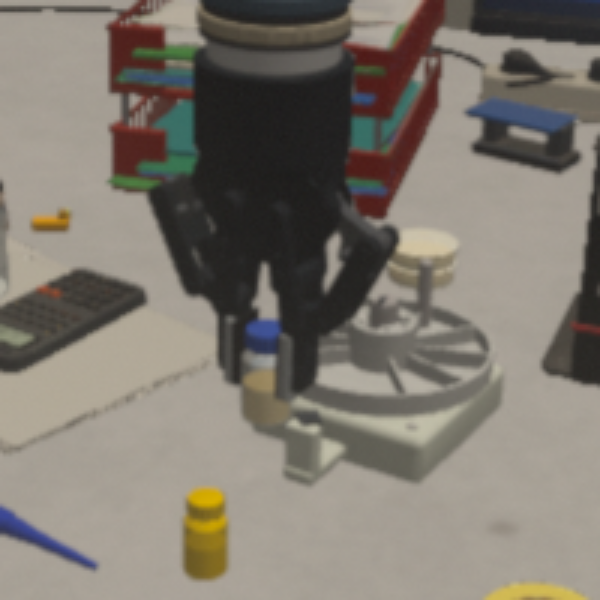

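The vial is lifted upright, at crop (265,375), and the gap holds at 0.287. Carrying it over the bin.

Request:
{"name": "move_arm", "arguments": {
  "deltas": [
    [-0.06, 0.02, 0, 0, 20],
    [-0.14, 0.05, 0, 0, 20],
    [-0.23, 0.08, 0, 0, 20],
    [-0.32, 0.11, 0, 0, 20],
    [-0.41, 0.14, 0, 0, 20],
    [-0.48, 0.165, 0, 0, 20],
    [-0.511, 0.176, 0, 0, 20],
    [-0.511, 0.176, 0, 0, 20]
  ]
}}

```text
t: 12.8
tcp_pos: [0.5076, 0.1505, 0.1637]
tool_rot: [0.796, 0.606, -0.002, -0.001]
force: [-0.2, 0.1, -0.6]
finger_gap: 0.285
```

```bash
python3 - <<'E'
from h import *
snap('scene','s13'); p,d,c=load('s13'); cv2.imwrite('pics/s13c.png',cv2.resize(p[120:320,250:450],(600,600))[:,:,::-1])
rows([(.5092,.1541,.082,-15),(.5092,.1541,.076,-15)])
E
```

```text
t 12.85 p [0.5077 0.1521 0.1639] psi -15.4 F [ 0.4  0.3 -0.5] gap 0.284 q [0.08 0.51 1.74 0.   0.89 0.35]
[np.float64(0.006), np.float64(0.003), np.float64(0.205), -0.01]
[np.float64(0.006), np.float64(0.003), np.float64(0.22), -0.01]
```

View pics/s13c.png

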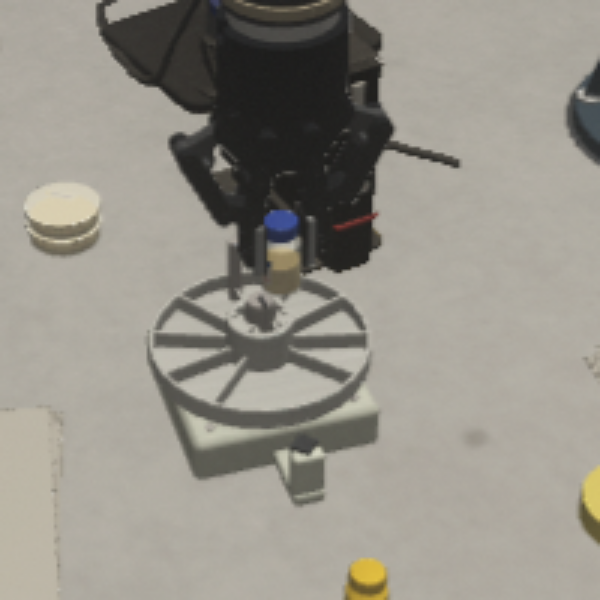

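Request:
{"name": "move_arm", "arguments": {
  "deltas": [
    [0.006, 0.003, 0.05, 0, 20],
    [0.006, 0.003, 0.1, 0, 20],
    [0.006, 0.003, 0.14, 0, 20],
    [0.006, 0.003, 0.17, 0, 20],
    [0.006, 0.003, 0.19, 0, 20],
    [0.006, 0.003, 0.205, 0, 20],
    [0.006, 0.003, 0.205, 0, 20],
    [0.006, 0.003, 0.205, 0, 20]
  ]
}}

```text
t: 13.52
tcp_pos: [0.5103, 0.1561, 0.0833]
tool_rot: [0.794, 0.608, -0.0, -0.0]
force: [-0.0, -0.3, 0.4]
finger_gap: 0.289
```

```bash
python3 - <<'E'
from h import *
st();snap('scene','s14'); p,d,c=load('s14'); cv2.imwrite('pics/s14c.png',cv2.resize(p[160:300,280:420],(600,600))[:,:,::-1])
rows([(.5092,.1541,.0755,-15)])
E
```

```text
t 13.52 p [0.5103 0.1561 0.0833] psi -15.1 F [-0.  -0.3  0.4] gap 0.289 q [0.09 0.65 1.79 0.   0.7  0.35]
t 13.57 p [0.5106 0.156  0.0838] psi -15.2 F [-0.6 -0.3 -0.1] gap 0.287 q [0.09 0.65 1.79 0.   0.7  0.35]
[np.float64(-0.005), np.float64(-0.002), np.float64(0.021), -0.01]
```

View pics/s14c.png

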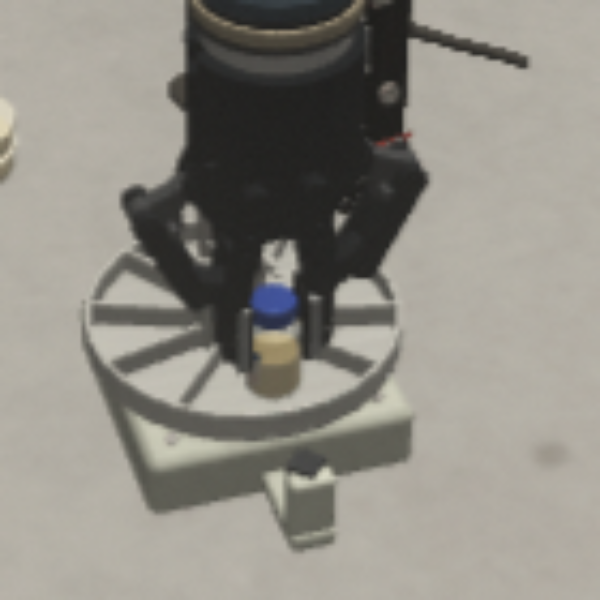

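The vial hangs over the wide bin floor, about 8 mm up. I lower it gently.

Request:
{"name": "move_arm", "arguments": {
  "deltas": [
    [-0.003, 0, 0.005, 0, 20],
    [-0.005, -0.002, 0.01, 0, 20],
    [-0.005, -0.002, 0.013, 0, 20],
    [-0.005, -0.002, 0.015, 0, 20],
    [-0.005, -0.002, 0.017, 0, 20],
    [-0.005, -0.002, 0.018, 0, 20],
    [-0.005, -0.002, 0.019, 0, 20],
    [-0.005, -0.002, 0.019, 0, 20]
  ]
}}

```text
t: 14.23
tcp_pos: [0.5091, 0.1538, 0.0759]
tool_rot: [0.794, 0.607, -0.0, -0.0]
force: [0.6, 0.5, -0.1]
finger_gap: 0.284
```

```bash
python3 - <<'E'
from h import *
for i in range(2): st(); snap('scene','s15')
p,d,c=load('s15'); cv2.imwrite('pics/s15c.png',cv2.resize(p[160:300,280:420],(600,600))[:,:,::-1])
E
```

```text
t 14.23 p [0.5091 0.1538 0.0759] psi -15.2 F [ 0.6  0.5 -0.1] gap 0.284 q [ 0.08  0.66  1.8  -0.    0.68  0.35]
t 14.28 p [0.5091 0.1539 0.0759] psi -15.2 F [-0.8 -0.1  0.2] gap 0.286 q [0.08 0.66 1.8  0.   0.68 0.35]
```

View pics/s15c.png

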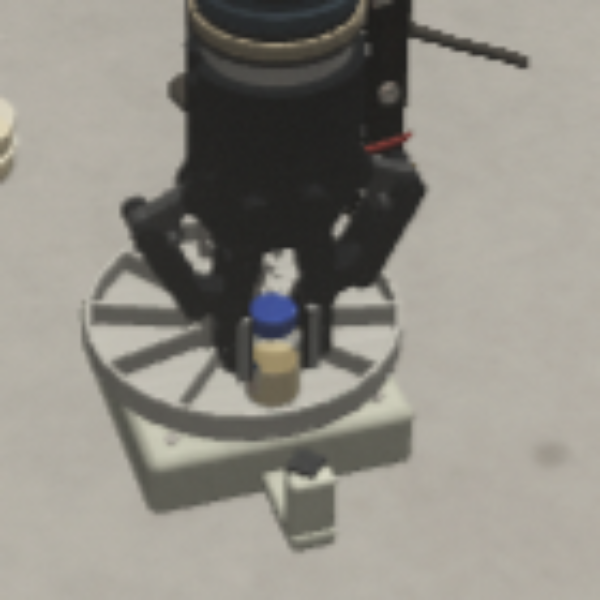

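Request:
{"name": "move_arm", "arguments": {
  "deltas": [
    [0, 0, 0.001, 0, 20],
    [0, 0, 0.002, 0, 20],
    [0, 0, 0.003, 0, 20],
    [0, 0, 0.003, 0, 20],
    [0, 0, 0.003, 0, 20],
    [0, 0, 0.003, 0, 20],
    [0, 0, 0.003, 0, 20],
    [0, 0, 0.003, 0, 20]
  ]
}}

```text
t: 15.0
tcp_pos: [0.5092, 0.1539, 0.0749]
tool_rot: [0.794, 0.607, 0.0, 0.0]
force: [-1.1, 0.3, 3.5]
finger_gap: 0.287
```

Contact (3.5 N). I release slowly and then rise.

Request:
{"name": "move_arm", "arguments": {
  "deltas": [
    [0, 0, 0, 0, 30],
    [0, 0, 0, 0, 33],
    [0, 0, 0, 0, 38],
    [0, 0, 0, 0, 44],
    [0, 0, 0, 0, 50],
    [0, 0, 0, 0, 55],
    [0, 0, 0, 0, 55],
    [0, 0, 0, 0, 55]
  ]
}}

```text
t: 15.67
tcp_pos: [0.5091, 0.1538, 0.0747]
tool_rot: [0.794, 0.607, -0.0, -0.0]
force: [-0.1, -0.2, 0.1]
finger_gap: 0.546
```

Request:
{"name": "move_arm", "arguments": {
  "deltas": [
    [0, 0, -0.02, 0, 55],
    [0, 0, -0.06, 0, 55],
    [0, 0, -0.12, 0, 55],
    [0, 0, -0.19, 0, 55],
    [0, 0, -0.26, 0, 55],
    [0, 0, -0.33, 0, 55],
    [0, 0, -0.33, 0, 55],
    [0, 0, -0.33, 0, 55]
  ]
}}

```text
t: 16.33
tcp_pos: [0.5102, 0.154, 0.209]
tool_rot: [0.794, 0.608, 0.002, 0.001]
force: [0.1, 0.3, 0.0]
finger_gap: 0.547
```

Request:
{"name": "move_arm", "arguments": {
  "deltas": [
    [-0.08, 0, 0, 0, 55],
    [-0.16, 0, 0, 0, 55],
    [-0.22, 0, 0, 0, 55],
    [-0.25, 0, 0, 0, 55],
    [-0.25, 0, 0, 0, 55],
    [-0.25, 0, 0, 0, 55],
    [-0.25, 0, 0, 0, 55],
    [-0.25, 0, 0, 0, 55]
  ]
}}

```text
t: 17.0
tcp_pos: [0.4832, 0.0584, 0.2065]
tool_rot: [0.794, 0.608, 0.0, -0.0]
force: [-1.1, -0.4, -0.2]
finger_gap: 0.549
```

```bash
python3 - <<'E'
from h import *
st(); p,d,c=snap('wrist','w16'); binang('w16'); X=cloud(c,d); z=X[...,2]
T=np.array([.5092,.154]); R=np.linalg.norm(X[...,:2]-T,axis=2); m=(R<.025)&(z>.092)&(z<.11); print('cap',m.sum(),X[m].mean(0),X[m].max(0))
Rc=np.linalg.norm(X[...,:2]-C,axis=2); print('boss',np.median(z[(Rc>.019)&(Rc<.022)]))
p2,d2,c2=snap('scene','s16'); cv2.imwrite('pics/s16c.png',cv2.resize(p2[160:300,280:420],(600,600))[:,:,::-1])
E
```

```text
t 17.0 p [0.4832 0.0584 0.2065] psi -15.1 F [-1.1 -0.4 -0.2] gap 0.549 q [-0.11  0.4   1.81  0.    0.93  0.15]
div [np.float64(0.5), np.float64(33.45), np.float64(117.5), np.float64(152.17), np.float64(186.2), np.float64(221.09), np.float64(255.87), np.float64(290.43), np.float64(324.89), np.float64(358.54)]
cap 1131 [0.50938172 0.15257994 0.09641932] [0.52048994 0.16396678 0.09854085]
boss 0.07659783936468945
```

View pics/w16.png

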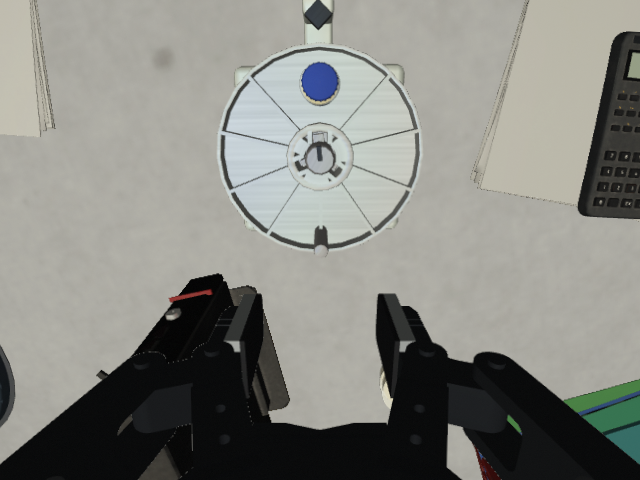

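View pics/s16c.png

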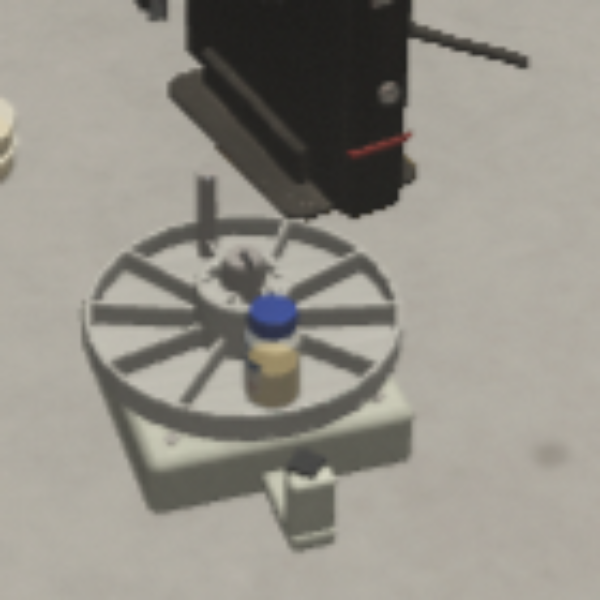

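The vial stands upright in the wide bin with its cap at (320,83), top at 0.0965, as expected. Bin, nose and pointer are in line, and the arm is clear.

```bash
python3 -c "
from station import manip
manip.sign_off()"
```

```text
the job is handed in; nothing more can be done
```

The job is handed in at about 17 s: the carousel is home on the spindle, its wide bin is at the pointer, and the vial stands upright in that bin.

I caged the peg between the part-open jaws and swept it clockwise until the carousel dropped onto the keyed spindle. I then drove the seated wheel round to the pointer. Last, I picked up the blue-capped vial and set it in the wide bin; the yellow look-alike was left alone.

**Last checks:**
- **Carousel home:** boss and floor fell about 12 mm and stayed level all round. The boss top still reads 76.6 mm; all wrist heights read about 1 mm low.
- **Bin at the pointer:** the middle of the wide bin is at 75.5°, against about 75.7 to 76.2° measured for the pointer. The pointer tip measured about 84 to 85 mm from the axis instead of 88 mm, which is a few millimetres of camera error along that line.
- **Vial:** its cap top is about 50 mm above the bin floor and its axis about 2 mm from the middle of the bin. It looked upright in the pictures; I did not measure the tilt.
- **Arm:** clear of everything, with only sensor noise on the wrist force.
- **Bystanders:** I did not measure their positions again at the end. The arm made no contact with them that I noticed.

No check failed.

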